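# Pack the nested hole-saw kit back into its tray

### The job

Boring is finished: pack the hole-saw kit back into its plywood tray. Nest the three shallow hole saws teeth down in the round well (the small one first, then the middle one over it, then the large one over both, every one standing flat on the floor of the well) and lay the arbor flat in the long slot. The deep hole saw, the spade bit and the wooden slug do not belong to this kit: leave them where they are.

Things in the scene. Friction and masses are not known exactly. Their poses are not given: they have to be found in the camera images.
- kit_tray: fixed plywood tray, 158 (own x) x 168 (own y) x 28 mm high, turned any way round, to the right of the loose things. Two recesses 10 mm deep, floors 18 mm above the bench: a round well, diameter 80 mm, centred at x = 0, y = -34 mm; a straight slot, 138 mm along x by 44 mm along y, centred at x = 0, y = +52 mm. Origin: centre of the underside, z up
- saw_small: small shallow hole saw: steel cup standing upside down on its teeth, 25 mm outside diameter, 34 mm high, closed back on top with a 12 mm arbor hole in the middle, hollow below, walls 2.5 mm. Origin: centre of the toothed rim (underside), z up to its back. Weighs about 0.05 kg
- saw_middle: middle shallow hole saw, same make: 44 mm outside diameter, 39 mm inside, 41 mm high, back 4 mm thick with a 16 mm hole and two small pin holes; passes over the small saw with 7 mm to spare all round and 3 mm above it. Origin: centre of the toothed rim, z up. About 0.10 kg
- saw_large: large shallow hole saw, same make: 64 mm outside diameter, 59 mm inside, 48 mm high, back 4 mm thick with a 16 mm hole; passes over the middle saw with 7.5 mm to spare all round and 3 mm above it. Origin: centre of the toothed rim, z up. About 0.15 kg
- arbor: kit arbor, 116 mm long, lying along own x: dark square steel body 28 (x) x 24 (y) x 24 mm high; out of its -x end a 42 mm hex shank, 12 mm thick; out of +x a short thread and 6 mm pilot drill, 45 mm together; both at the body's mid-height, clear of the bench. Either way round fits the slot. Origin: centre of the body, 12 mm above what it lies on; balance point within 2 mm of it. 0.12 kg
- saw_deep: look-alike to leave: a deep hole saw, 54 mm outside diameter and 70 mm high, clearly taller than the others. Origin: centre of the toothed rim, z up
- wood_slug: look-alike to leave: solid pale wooden disc cut out by the saw, 58 mm in diameter, 20 mm thick, with a 6 mm hole through the middle, lying flat. Origin: centre of the underside
- spade_bit: look-alike to leave: flat spade bit of steel, 131 mm long along its own x, a thin round shank of 8 mm with a flat blade 25 mm wide at its +x end, lying flat. Origin: underside, on the shank 66 mm from its plain end
Not all that is in view belongs to the job. What is shaped like the saw_small but purple is not meant.

How it is judged (in metres and radians):
On the way, in this order (a step that is already met when the one before it is completed fails the run):
1. the small saw stands in the round well (x of saw_small in the frame of kit_tray between -0.029 and 0.029 m and y of saw_small in the frame of kit_tray between -0.063 and -0.005 m and z of saw_small in the frame of kit_tray between 0.015 and 0.021 m and angle between saw_small's own z axis and vertical below 0.09 rad), for 0.2 s.
2. the middle saw stands over the small one (all of step 1 and z of saw_middle in the frame of kit_tray between 0.015 and 0.021 m and angle between saw_middle's own z axis and vertical below 0.09 rad and horizontal distance between saw_small and saw_middle below 0.0095 m), for 0.2 s.
3. the large saw stands over both (all of step 2 and x of saw_large in the frame of kit_tray between -0.0105 and 0.0105 m and y of saw_large in the frame of kit_tray between -0.0445 and -0.0235 m and z of saw_large in the frame of kit_tray between 0.015 and 0.021 m and angle between saw_large's own z axis and vertical below 0.09 rad and horizontal distance between saw_middle and saw_large below 0.01 m), for 0.2 s.
At the end, for the whole second after the job is handed in: The three shallow saws stand nested, upright within 5 degrees, rims on the well floor within 3 mm, the large one within 10 mm of the well centre; the arbor lies flat along the slot, on its floor; deep saw, slug and spade bit within 30 mm of their starts; all released, at rest (all of step 3 and x of arbor in the frame of kit_tray between -0.035 and 0.035 m and y of arbor in the frame of kit_tray between 0.038 and 0.066 m and z of arbor in the frame of kit_tray between 0.026 and 0.034 m and angle between arbor's own x axis and vertical between 1.45 and 1.69 rad and angle between the x axis of arbor and the x axis of kit_tray, either way round below 0.25 rad and linear speed of each of saw_small, saw_middle, saw_large, arbor below 0.02 m/s and distance of each of saw_deep, wood_slug, spade_bit from where it was at the start of the episode below 0.03 m); the robot touches nothing.
It fails at once if the deep hole saw was moved by more than 30 mm (distance of saw_deep from where it was at the start of the episode above 0.03 m).
It fails at once if the wooden slug was moved by more than 30 mm (distance of wood_slug from where it was at the start of the episode above 0.03 m).
It fails at once if the spade bit was moved by more than 30 mm (distance of spade_bit from where it was at the start of the episode above 0.03 m).
It also fails if it takes over 99 s, if anything falls off the work surface, if the arm or the gripper's body presses on something with over 40 N, if the wrist force passes 120 N, or if a joint passes its speed limit or range.

### The arm

A 6-joint arm with a two-finger parallel gripper is mounted at the origin on a cart in front of the work surface, level with it; the furniture and walls round the work are solid. World frame = base frame: x ahead of the robot, y to its left, z up, the work surface at z = 0. Lengths are in mm, angles in rad, forces in N, time in s.
With the tool pointing down it reaches from about 300 to 775 mm from the base axis. Payload 14.6 kg.
Tool frame: the origin (TCP) lies at the very end of the fingers, on their centre line; the grasp point (between the pads) lies 19 mm behind it; z points along the fingers, y is the line along which they close (so a half turn about z gives the same grasp; the last joint's range is limited). The gripper opens to 94 mm and grips with 3 to 60 N. Pads are 16 mm wide; open, the fingers measure 119 mm over their backs; the gripper's body (75 mm by 177 mm) begins 78 mm behind the grasp point.
Start: joints at [1.231, 0.3, 1.521, -0, 1.321, -0.067], TCP at [148.184, 529.652, 205.446] pointing down, gripper open.
Joint ranges: [-3.03, 3.03], [-0.79, 2.21], [0.23, 2.52], [-1.04, 4.18], [0, 3.07], [-2.55, 2.55]. Speed limits (rad/s): [2.22, 2.22, 2.57, 3.14, 3.14, 3.14].

### API

Orientations are given as [roll, pitch, yaw] about the fixed x, y, z axes, in that order (R = Rz(yaw) Ry(pitch) Rx(roll)).
In Python, from cell import manip, eyes, ticket gives the robot as it stands. The module is installed in compiled form; this text tells all that it offers.
- The arm moves only by the tool arm_command, never from a script. Its argument "plan" is a list of rows, each a list of 5 numbers: the opening, from -1 (shut) to 1 (fully open), then the shift along the tool's x, y, z in m, then the turn about the tool's z in rad. In form: [[jaw, dx, dy, dz, roll], ...]. A call has 1 to 20 rows; each row shifts and turns the commanded pose from where the row before left it, along the tool's axes as they then stand; what a row does not reach is not made up. A row lasts 1/8 s, in which the tool goes at most 62.5 mm and 10.7 degrees, less where a joint would pass 70% of its speed; a pose out of reach is approached as far as the arm can. A call is refused whole if a number of a shift passes 0.0625 or a number of a turn 0.188, either way. A call with a gripper value outside its range is refused whole. The fingers move at their own pace and stop on an object; "newtons" is the grip in N (left out, the last holds). Time passes only in rows, so rows that do not move let the fingers close. It gives the time, the measured TCP pose, the force, the opening and the grip force at its end, in the units of the state.
- manip.read_state(): the state, without advancing time (a new reading comes with each control period).
- eyes.camera(name): name is "scene" or "top"; returns a dict with "img" (480x640x3 uint8, blue, green, red), "z_map" (480x640 float32, mm along the optical axis (not along the pixel's ray), 0 where there is no reading), "fx", "fy", "cx", "cy" (pixels), "eye" and "orientation" of the camera in the world. Camera axes: x right, y down, z forward; pixel columns grow to the right and rows downward; lengths in mm; the calibration is good to about 2 mm. A picture is of the moment at which its call begins.
- ticket.sign_off(): hands the job in; it is judged then, once.
The state is a dict: "clock": time; "joints": joint angles; "qd": joint speeds; "effort": joint torques, N m; "eef_pos": TCP position; "eef_rot": TCP orientation; "wrist_force": force on the tool from outside, world axes, zero at the start; "moment": the same for the moment, N m; "finger_gap": finger opening in mm; "finger_force": force on a finger pad.
Only numpy, scipy, OpenCV 4.12 (cv2) and the standard library are available. Lean on these libraries where they do the work, as an engineer would, in place of code of your own. Each camera call takes 0.05 s, during which the arm holds its last target. There are 200 camera calls.

## Working session

There is one attempt and no reset: what is moved stays moved. The work goes in short steps, Python scripts to look and compute and a tool call to move; the robot and the scene stay as the last step left them, time stands still between calls to the robot, and variables do not carry over. Pictures are saved under pics/ and viewed, at most 14 in all, crops included, and the job is handed in when it is done.

Besides the shell and the picture viewer there is one more tool, called after "Emit:" as a command line: name --pt "numbers of a row" for each row, then --argument value for the rest. arm_command: Moves the arm, as the interface text tells. Its arguments: {"type":"object","properties":{"plan":{"type":"array"},"newtons":{"type":"number"}},"required":["plan"]}

```bash
mkdir -p pics
cat > h.py <<'E'
import numpy as np, cv2
from scipy.spatial.transform import Rotation as R
from cell import manip, eyes, ticket
def cam(n):
    c=eyes.camera(n); o=np.array(c["orientation"])
    c["R"]=o if o.shape==(3,3) else R.from_euler("xyz",o).as_matrix()
    return c
def cloud(c):
    v,u=np.mgrid[:480,:640]; z=c["z_map"]
    p=np.stack([(u-c["cx"])/c["fx"]*z,(v-c["cy"])/c["fy"]*z,z],-1)
    return p@c["R"].T+np.array(c["eye"])
def ray(c,u,v,h):
    d=c["R"]@np.array([(u-c["cx"])/c["fx"],(v-c["cy"])/c["fy"],1]); e=np.array(c["eye"])
    return e+d*(h-e[2])/d[2]
E
python3 - <<'E'
from h import *
print(manip.read_state())
for n in("scene","top"):
    c=cam(n); cv2.imwrite(f"pics/{n}0.png",c["img"]); print(n,c["fx"],c["cx"],c["cy"],c["eye"],c["orientation"])
    P=cloud(c); np.save(f"{n}0.npy",P)
    print(P[240,320])
E
```

```text
{'clock': 0.0, 'joints': array([ 1.23139568e+00,  3.00461104e-01,  1.52163166e+00, -4.39784460e-05,
        1.32069880e+00, -6.66225899e-02]), 'qd': array([-1.08756860e-03,  3.50149455e-04,  6.09237805e-05,  1.40737822e-03,
       -1.62395763e-04, -1.58817757e-03]), 'effort': array([-1.18031963e-03, -5.31807232e+01, -3.52739275e+01,  7.07697007e-02,
        2.44154624e-02, -1.25396450e-04]), 'eef_pos': array([148.10521289, 529.38806824, 204.87042042]), 'eef_rot': array([-3.14039356e+00, -3.73131215e-05,  2.86882549e+00]), 'wrist_force': array([ 0.3403267 ,  0.22823183, -0.25492582]), 'moment': array([-0.02424848, -0.02108575, -0.03147141]), 'finger_force': 0.0, 'finger_gap': 94.21842409061878}
scene 598.5058865991673 319.581729901555 244.97228972705403 [ 157.20842765 -615.64385724 1069.70864901] [-2.4481776  -0.01499244 -0.52106449]
[ 6.22292745e+02  1.60442602e+02 -4.02887708e-01]
top 457.6246356394082 317.5843209924709 238.79317984089963 [467.5969513   99.90115441 929.4630422 ] [-2.97211831  0.01886203 -1.56311358]
[622.72713166 113.54555091   7.75222977]
```

View pics/top0.png

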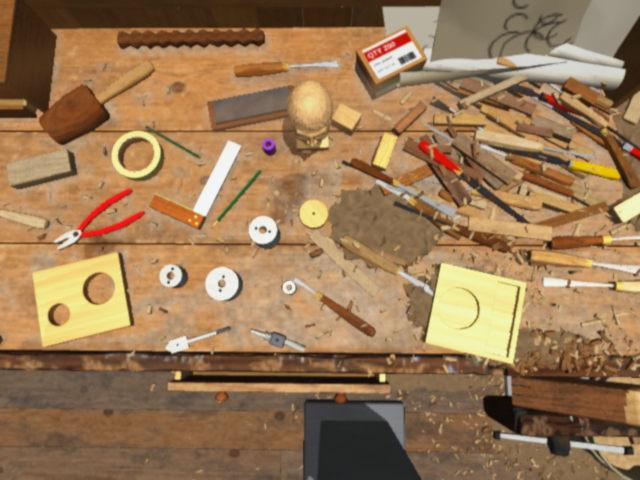

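View pics/scene0.png

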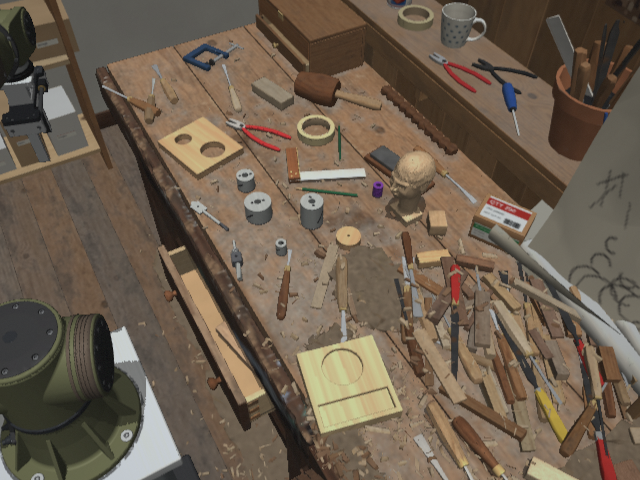

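Candidates in the top view: small saw (290,287) against the purple look-alike (268,146); middle (171,275), large (222,284) and the deep saw (263,231); arbor (278,339) against the spade bit (197,339); slug (313,213). For the tray, it is (475,312) with well and slot, against the two-hole board (83,300). I'll measure and take one close crop.

Run:
```python
from h import *
im=cv2.imread("pics/top0.png"); 
a=cv2.resize(im[205:365,150:350],None,fx=3.2,fy=3.2,interpolation=cv2.INTER_CUBIC)
b=cv2.resize(im[255:370,415:535],(0,0),fx=1.3,fy=1.3)
cv2.imwrite("pics/crop0.png",a)
P=np.load("top0.npy"); H=P[...,2]
for n,u,v,h in(("small",290,287,34),("mid",171,275,41),("large",222,284,48),("deep",263,231,70),("slug",313,213,20),("arbor",278,339,24),("spade",197,339,4)):
    w=45 if n in("arbor","spade") else 25
    m=np.zeros(H.shape,np.uint8); s=np.s_[v-w:v+w,u-w:u+w]
    m[s]=(H[s]>h-6)&(H[s]<h+8)
    k,l,st,ce=cv2.connectedComponentsWithStats(m)
    i=1+np.argmax(st[1:,4]); q=P[l==i]
    c,(w_,h_),an=cv2.minAreaRect(q[:,:2].astype(np.float32))
    print(n,"n",len(q),"mean",q.mean(0).round(1),"rect",np.round(c,1),round(w_,1),round(h_,1),round(an,1),"px",ce[i].round(1))
# tray
m=np.zeros(H.shape,np.uint8); s=np.s_[255:370,415:535]; m[s]=(H[s]>23)&(H[s]<34)
k,l,st,ce=cv2.connectedComponentsWithStats(m); i=1+np.argmax(st[1:,4]); q=P[l==i]
c,(w_,h_),an=cv2.minAreaRect(q[:,:2].astype(np.float32)); print("tray",np.round(c,1),w_,h_,an,"z",q[:,2].mean())
m=(l==i).astype(np.uint8); cs,hi=cv2.findContours(m,cv2.RETR_CCOMP,cv2.CHAIN_APPROX_NONE)
for cc,hh in zip(cs,hi[0]):
    if len(cc)<30: continue
    p=np.array([P[v,u,:2] if False else np.array(0) for u,v in []]) if 0 else None
    r=cv2.minAreaRect(cc); print("hole" if hh[3]>=0 else "outer",r,len(cc))
```

```text
small n 101 mean [524.9 173.8  33.7] rect [525.1 173.3] 23.3 23.6 89.2 px [288.6 287. ]
mid n 363 mean [546.3 405.2  40.5] rect [546.4 406. ] 43.1 43.8 11.0 px [170.5 275.1]
large n 819 mean [530.8 302.3  47.6] rect [531.1 302.7] 61.9 64.1 0.8 px [221.7 283.1]
deep n 566 mean [632.4 223.   69.5] rect [632.8 222.6] 53.2 52.8 45.6 px [262.5 229.4]
slug n 618 mean [676.2 127.7  19.5] rect [675.9 128.1] 57.2 56.4 89.5 px [313.2 213.2]
arbor n 206 mean [424.6 197.7  22.8] rect [425.8 200.9] 43.4 23.7 72.1 px [275.9 339.2]
spade n 3201 mean [452.2 362.6   0.6] rect [453.7 361.9] 116.3 185.6 0.4 px [195.4 324. ]
tray [ 480.  -189.4] 170.1303253173828 158.26417541503906 76.69773864746094 z 27.331218381322977
outer ((476.0885314941406, 312.626220703125), (93.1084213256836, 81.943603515625), 13.324530601501465) 330
hole ((458.25, 307.7500305175781), (42.42640686035156, 40.305084228515625), 45.0) 117
hole ((501.689208984375, 318.8648986816406), (25.646240234375, 74.1439437866211), 9.462321281433105) 186
```

View pics/crop0.png

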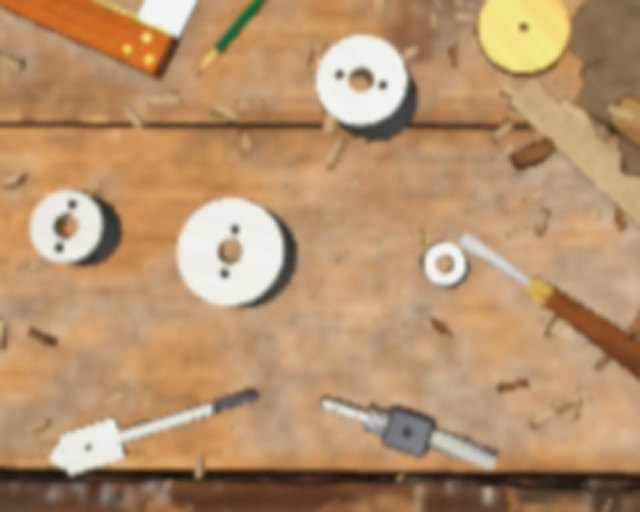

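The crop confirms the choice: small saw at crop (445,264), plain steel and 25 mm across, with a gouge tip at its upper right. The arbor's dark square body is at (407,432), and the spade bit is a separate item at lower left. I'll cross-check with the scene view and compute moves.

```bash
cat >> h.py <<'E'
def go(x,y,z,deg,s=None):
    "tool-axes move to TCP x,y,z with yaw deg: roll first, then shift"
    s=s or manip.read_state(); p=s["eef_pos"]; yaw=s["eef_rot"][2]; t=np.radians(deg)
    r=(yaw-t+np.pi)%(2*np.pi)-np.pi; d=np.array([x,y,z])-p
    print("roll %.3f dx %.4f dy %.4f dz %.4f"%(r,*(np.array([d@[np.cos(t),np.sin(t),0],d@[np.sin(t),-np.cos(t),0],-d[2]])/1000)))
E
python3 - <<'E'
from h import *
S=np.load("scene0.npy")
for n,x,y,r,lo,hi in(("small",525,173,25,30,38),("mid",546,405,32,37,45),("large",531,302,42,44,52),("tray",480,-189,140,24,32)):
    m=(abs(S[...,0]-x)<r)&(abs(S[...,1]-y)<r)&(S[...,2]>lo)&(S[...,2]<hi)
    k,l,st,_=cv2.connectedComponentsWithStats(m.astype(np.uint8)); q=S[l==1+np.argmax(st[1:,4])]
    print(n,cv2.minAreaRect(q[:,:2].astype(np.float32)))
T=np.load("top0.npy"); im=cv2.imread("pics/top0.png")
for nm,P in(("top",T),("scene",S)):
    e=np.array([480,-189.4]); a=np.radians(-103.3); ey=np.array([np.cos(a),np.sin(a)]); ex=np.array([ey[1],-ey[0]])
    X=(P[...,:2]-e)@ex; Y=(P[...,:2]-e)@ey; f=(abs(P[...,2]-18)<3.5)&(abs(X)<70)
    for lo,hi in((-82,8),(26,80)):
        g=f&(Y>lo)&(Y<hi); print(nm,"recess floor n",g.sum(),"x",np.percentile(X[g],[1,99]),"y",np.percentile(Y[g],[1,99]))
g=im.max(2); s=np.s_[325:352,265:290]; m=((g[s]<130)&(T[s][...,2]>18)); q=T[s][m]; print("arbor body",len(q),q.mean(0),cv2.minAreaRect(q[:,:2].astype(np.float32)))
go(525,173.5,110,120)
E
```

```text
small ((525.769775390625, 172.80641174316406), (25.31281280517578, 23.424232482910156), 88.9703140258789)
mid ((547.3367919921875, 404.65264892578125), (45.665252685546875, 44.564144134521484), 18.942140579223633)
large ((530.6301879882812, 300.84783935546875), (68.37406158447266, 61.65156173706055), 63.18058776855469)
tray ((480.73724365234375, -190.25796508789062), (172.12522888183594, 159.2091522216797), 76.85572052001953)
top recess floor n 1272 x [-37.16879001  37.0571501 ] y [-69.71572699   4.51713486]
top recess floor n 1527 x [-68.06111103  67.72019561] y [33.1514691  74.19729715]
scene recess floor n 956 x [-38.63217873  35.18294334] y [-72.59986905  -0.95344159]
scene recess floor n 1352 x [-68.47756321  65.72711874] y [29.32434783 70.39947481]
arbor body 156 [425.36366266 195.17564051  29.13034689] ((436.63519287109375, 153.40023803710938), (30.401622772216797, 119.82852935791016), 15.823384284973145)
roll 0.774 dx -0.4967 dy 0.1484 dz 0.0950
```

Emit:
arm_command --pt "0 0 0 0 0.155" --pt "0 0 0 0 0.155" --pt "0 0 0 0 0.155" --pt "0 0 0 0 0.155" --pt "0 0 0 0 0.154" --pt "0 -0.05 0.015 0.0095 0" --pt "0 -0.05 0.015 0.0095 0" --pt "0 -0.05 0.015 0.0095 0" --pt "0 -0.05 0.015 0.0095 0" --pt "0 -0.05 0.015 0.0095 0" --pt "0 -0.05 0.015 0.0095 0" --pt "0 -0.05 0.015 0.0095 0" --pt "0 -0.05 0.015 0.0095 0" --pt "0 -0.05 0.015 0.0095 0" --pt "0 -0.047 0.0134 0.0095 0" --pt "0 0 0 0 0" --newtons 15

```text
clock: 2.1
eef_pos: [526.4, 171.3, 109.2]
eef_rot: [-3.14, -0.0, 2.091]
wrist_force: [-0.4, 0.8, -0.4]
finger_gap: 47.2
finger_force: 0.0
```

Run:
```python
from h import *
s=manip.read_state(); print(s["clock"],s["eef_pos"],s["eef_rot"],s["finger_gap"]); go(525.3,173.2,14,120)
c=cam("top"); cv2.imwrite("pics/t1.png",cv2.resize(c["img"][200:380,180:420],None,fx=2.5,fy=2.5))
```

```text
2.1 [526.35687542 171.3043798  109.16865157] [-3.13973185e+00 -3.01766277e-04  2.09139897e+00] 47.16486887308526
roll -0.003 dx 0.0022 dy 0.0000 dz 0.0952
```

View pics/t1.png

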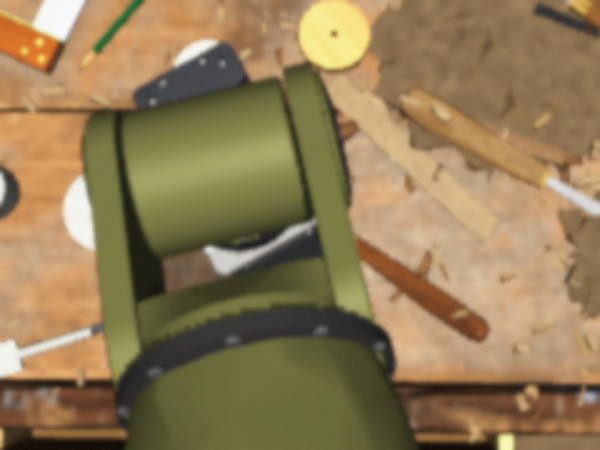

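The arm hides the saw from the top. The gripper's body is near the deep saw at (200,50) but stays above it: it bottoms out at 111 mm and the saw is 70 mm high. Descending.

Emit:
arm_command --pt "0 0.0022 0 0.03 0" --pt "0 0 0 0.03 0" --pt "0 0 0 0.025 0" --pt "0 0 0 0.0105 0" --pt "0 0 0 0 0" --pt "-1 0 0 0 0" --pt "-1 0 0 0 0" --pt "-1 0 0 0 0" --pt "-1 0 0 0 0" --pt "-1 0 0 0 0"

```text
clock: 3.4
eef_pos: [524.5, 175.6, 15.6]
eef_rot: [3.141, 0.0, 2.095]
wrist_force: [-1.5, 0.1, 6.4]
finger_gap: 24.8
finger_force: 15.0
```

Emit:
arm_command --pt "-1 0 0 -0.015 0" --pt "-1 0 0 -0.025 0" --pt "-1 0 0 -0.025 0" --pt "-1 0 0 -0.025 0" --pt "-1 0 0 0 0"

```text
clock: 4.03
eef_pos: [525.1, 175.7, 107.2]
eef_rot: [3.138, 0.001, 2.095]
wrist_force: [-0.1, -0.1, -1.1]
finger_gap: 24.8
finger_force: 15.0
```

Run:
```python
from h import *
s=manip.read_state(); print(s["eef_pos"],s["finger_gap"],s["wrist_force"]); go(488,-157,100,120)
c=cam("scene"); cv2.imwrite("pics/s2.png",cv2.resize(c["img"][130:330,180:420],None,fx=2.5,fy=2.5))
```

```text
[525.13207805 175.71111575 107.18997827] 24.787038124926973 [-0.07452336 -0.07191124 -1.07507203]
roll 0.000 dx -0.2696 dy -0.1985 dz 0.0072
```

View pics/s2.png

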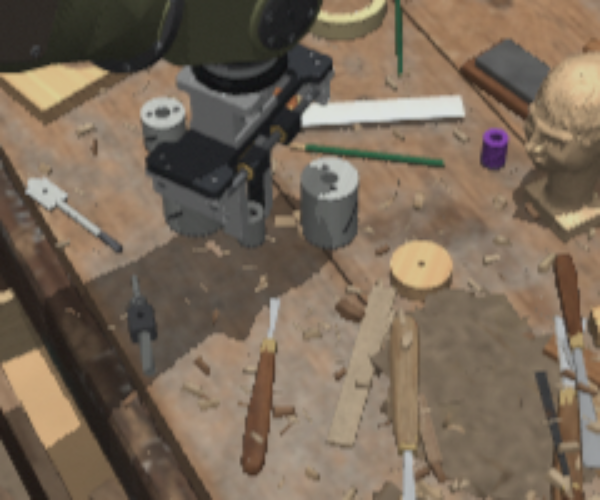

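The small saw hangs upright between the fingers at (250,225). Carrying it to the well.

Emit:
arm_command --pt "-1 -0.0337 -0.0248 0 0" --pt "-1 -0.0337 -0.0248 0 0" --pt "-1 -0.0337 -0.0248 0 0" --pt "-1 -0.0337 -0.0248 0 0" --pt "-1 -0.0337 -0.0248 0 0" --pt "-1 -0.0337 -0.0248 0 0" --pt "-1 -0.0337 -0.0248 0 0" --pt "-1 -0.0337 -0.0248 0 0" --pt "-1 0 0 0 0" --pt "-1 0 0 0 0"

```text
clock: 5.32
eef_pos: [487.0, -156.6, 104.2]
eef_rot: [-3.141, -0.001, 2.095]
wrist_force: [0.6, 0.1, -0.5]
finger_gap: 24.8
finger_force: 15.0
```

Run:
```python
from h import *
s=manip.read_state(); print(s["eef_pos"],s["finger_gap"]); go(488,-157,34,120)
c=cam("scene"); cv2.imwrite("pics/s3.png",cv2.resize(c["img"][260:460,240:440],None,fx=2.5,fy=2.5))
```

```text
[ 487.01753935 -156.62016035  104.22347441] 24.787117530877
roll 0.000 dx -0.0008 dy 0.0007 dz 0.0702
```

View pics/s3.png

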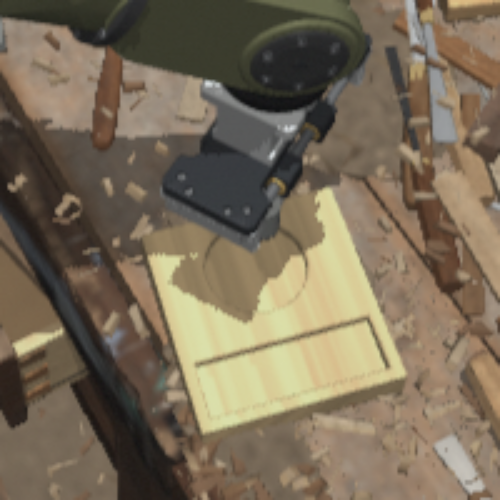

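The gripper is over the well (circle at about (255,270) in the crop). Lowering.

Emit:
arm_command --pt "-1 0 0 0.03 0" --pt "-1 0 0 0.025 0" --pt "-1 0 0 0.01 0" --pt "-1 0 0 0.004 0" --pt "-1 0 0 0.0022 0" --pt "-1 0 0 0 0" --pt "-1 0 0 0 0"

```text
clock: 6.25
eef_pos: [487.6, -157.3, 34.2]
eef_rot: [3.141, 0.001, 2.095]
wrist_force: [0.0, 0.5, -0.5]
finger_gap: 24.6
finger_force: 15.0
```

Emit:
arm_command --pt "-1 0 0 0.0007 0" --pt "-1 0 0 0 0" --pt "-0.2 0 0 0 0" --pt "-0.2 0 0 0 0" --pt "-0.2 0 0 0 0" --pt "-0.2 0 0 -0.02 0" --pt "0.3 0 0 -0.04 0" --pt "0.3 0 0 -0.04 0" --pt "0.3 0 0 -0.03 0" --pt "0.3 0 0 0 0"

```text
clock: 7.5
eef_pos: [488.2, -157.5, 164.9]
eef_rot: [3.139, 0.003, 2.095]
wrist_force: [0.4, -0.1, -0.8]
finger_gap: 61.3
finger_force: 0.0
```

Run:
```python
from h import *
s=manip.read_state(); print(s["eef_pos"],s["finger_gap"])
go(546.8,405.5,110,120)
go(546.8,405.5,110,200)
c=cam("scene"); P=cloud(c)
q=P[(abs(P[...,0]-488)<30)&(abs(P[...,1]+157)<30)&(P[...,2]>44)&(P[...,2]<60)]; print(len(q),q.mean(0) if len(q) else 0)
cv2.imwrite("pics/s4.png",cv2.resize(c["img"][260:460,240:440],None,fx=2.5,fy=2.5))
```

```text
[ 488.15234673 -157.49655229  164.88849239] 61.2843020014234
roll 0.000 dx 0.4582 dy 0.3323 dz 0.0549
roll -1.396 dx -0.2477 dy 0.5090 dz 0.0549
127 [ 489.23117467 -160.52988289   51.74550867]
```

View pics/s4.png

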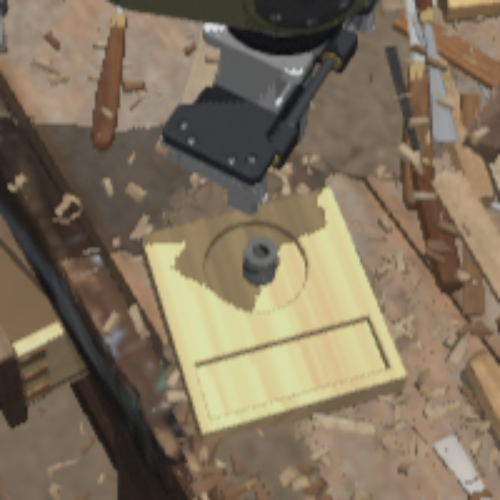

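The small saw stands at (260,262) in the crop inside the well, top at 52 mm as expected. Next is the middle saw.

Emit:
arm_command --pt "0.3 0.0327 0.0237 0 0" --pt "0.3 0.0327 0.0237 0 0" --pt "0.3 0.0327 0.0237 0 0" --pt "0.3 0.0327 0.0237 0 0" --pt "0.3 0.0327 0.0237 0 0" --pt "0.3 0.0327 0.0237 0 0" --pt "0.3 0.0327 0.0237 0 0" --pt "0.3 0.0327 0.0237 0 0" --pt "0.3 0.0327 0.0237 0 0" --pt "0.3 0.0327 0.0237 0 0" --pt "0.3 0.0327 0.0237 0 0" --pt "0.3 0.0327 0.0237 0.015 0" --pt "0.3 0.0327 0.0237 0.02 0" --pt "0.3 0.0331 0.0242 0.02 0" --pt "0.3 0 0 0 0"

```text
clock: 9.43
eef_pos: [544.0, 407.1, 103.4]
eef_rot: [-3.136, 0.0, 2.097]
wrist_force: [-0.1, -0.4, 0.0]
finger_gap: 61.0
finger_force: 0.0
```

Run:
```python
from h import *
s=manip.read_state(); print(s["eef_pos"],s["finger_gap"]); go(546.8,405.5,18,120)
c=cam("top"); P=cloud(c)
q=P[(abs(P[...,0]-488)<30)&(abs(P[...,1]+157)<30)&(P[...,2]>46)&(P[...,2]<58)]; print(len(q),q.mean(0),cv2.minAreaRect(q[:,:2].astype(np.float32)))
```

```text
[543.98878028 407.05198709 103.3520085 ] 60.9675165067047
roll 0.003 dx -0.0027 dy 0.0017 dz 0.0854
121 [ 489.23043044 -157.49705498   51.03512202] ((489.4269714355469, -157.84585571289062), (24.00960350036621, 23.805667877197266), 57.96978759765625)
```

Emit:
arm_command --pt "0.3 -0.002 0.001 0.025 0" --pt "0.3 0 0 0.025 0" --pt "0.3 0 0 0.025 0" --pt "0.3 0 0 0.0115 0" --pt "0.3 0 0 0 0" --pt "-1 0 0 0 0" --pt "-1 0 0 0 0" --pt "-1 0 0 0 0" --pt "-1 0 0 0 0" --pt "-1 0 0 0 0"

```text
clock: 10.72
eef_pos: [548.0, 404.7, 22.5]
eef_rot: [3.14, 0.0, 2.095]
wrist_force: [-1.0, -0.9, 6.2]
finger_gap: 43.5
finger_force: 15.0
```

Run:
```python
from h import *
for i in range(4):
  s=manip.read_state(); print(s["eef_pos"],s["finger_gap"],s["wrist_force"])
  cam("scene")
go(489,-157.7,110,120)
```

```text
[548.02705725 404.72704688  22.54085056] 43.47787785661241 [-1.04446638 -0.87480953  6.15876858]
[548.00173034 404.72753964  22.53947276] 43.58155489570559 [-2.62861723 -2.07319912  6.67726262]
[547.98355294 404.72511911  22.51365207] 43.92893133749526 [-1.33976913 -1.78707321  6.49683024]
[548.00455701 404.70077302  22.5128085 ] 44.29176828776421 [-1.67418397 -2.03450801  6.30627416]
roll 0.000 dx -0.4576 dy -0.3323 dz -0.0875
```

Emit:
arm_command --pt "-1 0 0 -0.015 0" --pt "-1 0 0 -0.025 0" --pt "-1 0 0 -0.03 0" --pt "-1 0 0 -0.03 0" --pt "-1 -0.0327 -0.0237 0 0" --pt "-1 -0.0327 -0.0237 0 0" --pt "-1 -0.0327 -0.0237 0 0" --pt "-1 -0.0327 -0.0237 0 0" --pt "-1 -0.0327 -0.0237 0 0" --pt "-1 -0.0327 -0.0237 0 0" --pt "-1 -0.0327 -0.0237 0 0" --pt "-1 -0.0327 -0.0237 0 0" --pt "-1 -0.0327 -0.0237 0 0" --pt "-1 -0.0327 -0.0237 0 0" --pt "-1 -0.0327 -0.0237 0 0" --pt "-1 -0.0327 -0.0237 0 0" --pt "-1 -0.0327 -0.0237 0 0" --pt "-1 -0.032 -0.024 0 0" --pt "-1 0 0 0 0" --pt "-1 0 0 0 0"

```text
clock: 13.42
eef_pos: [489.0, -157.0, 122.0]
eef_rot: [3.141, 0.0, 2.095]
wrist_force: [-0.1, -0.1, -1.5]
finger_gap: 43.1
finger_force: 15.0
```

Run:
```python
from h import *
s=manip.read_state(); print(s["eef_pos"],s["finger_gap"],s["wrist_force"])
go(489,-157.7,40.5,120)
c=cam("scene"); cv2.imwrite("pics/s5.png",cv2.resize(c["img"][260:460,240:440],None,fx=2.5,fy=2.5))
```

```text
[ 488.95948986 -156.95696304  122.01449236] 43.125420384046166 [-0.09108438 -0.14529299 -1.53989461]
roll 0.000 dx -0.0007 dy -0.0003 dz 0.0815
```

View pics/s5.png

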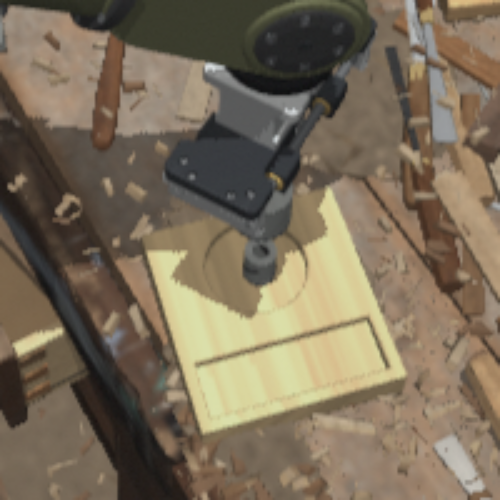

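The middle saw hangs upright above the small one at (260,262). Lowering.

Emit:
arm_command --pt "-1 0 0 0.015 0" --pt "-1 0 0 0.015 0" --pt "-1 0 0 0.015 0" --pt "-1 0 0 0.015 0" --pt "-1 0 0 0.01 0" --pt "-1 0 0 0.006 0" --pt "-1 0 0 0.003 0" --pt "-1 0 0 0 0" --pt "-1 0 0 0 0"

```text
clock: 14.6
eef_pos: [489.0, -157.4, 42.9]
eef_rot: [3.141, 0.001, 2.095]
wrist_force: [0.5, -0.2, -0.9]
finger_gap: 43.5
finger_force: 15.0
```

Emit:
arm_command --pt "-1 0 0 0.0015 0" --pt "-1 0 0 0 0" --pt "-1 0 0 0 0"

```text
clock: 14.98
eef_pos: [488.9, -157.4, 41.1]
eef_rot: [3.142, 0.0, 2.095]
wrist_force: [0.5, 0.9, -0.5]
finger_gap: 43.6
finger_force: 15.0
```

Lower a bit more, release gently and retreat.

Emit:
arm_command --pt "-1 0 0 0.001 0" --pt "-1 0 0 0 0" --pt "0.3 0 0 0 0" --pt "0.3 0 0 0 0" --pt "0.3 0 0 0 0" --pt "0.3 0 0 -0.02 0" --pt "0.9 0 0 -0.04 0" --pt "0.9 0 0 -0.04 0" --pt "0.9 0 0 -0.03 0" --pt "0.9 0 0 0 0"

```text
clock: 16.23
eef_pos: [489.7, -157.7, 172.0]
eef_rot: [3.139, 0.003, 2.095]
wrist_force: [-0.3, -0.6, 0.2]
finger_gap: 89.4
finger_force: 0.0
```

Run:
```python
from h import *
s=manip.read_state(); print(s["eef_pos"],s["finger_gap"])
go(531,302.2,120,120)
c=cam("scene"); P=cloud(c)
q=P[(abs(P[...,0]-488)<35)&(abs(P[...,1]+157)<35)&(P[...,2]>54)&(P[...,2]<70)]; print(len(q),q.mean(0),cv2.minAreaRect(q[:,:2].astype(np.float32)))
```

```text
[ 489.66053482 -157.70258797  171.98311133] 89.37149121448255
roll 0.000 dx 0.3776 dy 0.2658 dz 0.0520
369 [ 488.69314539 -157.60145983   59.61919273] ((489.4551086425781, -156.8195037841797), (45.73863220214844, 42.1065788269043), 59.602962493896484)
```

Middle saw seated (top at 59.6 mm, centred). Next is the large saw.

Emit:
arm_command --pt "0.9 0.0315 0.0222 0 0" --pt "0.9 0.0315 0.0222 0 0" --pt "0.9 0.0315 0.0222 0 0" --pt "0.9 0.0315 0.0222 0 0" --pt "0.9 0.0315 0.0222 0 0" --pt "0.9 0.0315 0.0222 0 0" --pt "0.9 0.0315 0.0222 0 0" --pt "0.9 0.0315 0.0222 0 0" --pt "0.9 0.0315 0.0222 0 0" --pt "0.9 0.0315 0.0222 0.01 0" --pt "0.9 0.0315 0.0222 0.02 0" --pt "0.9 0.031 0.022 0.022 0" --pt "0.9 0 0 0 0" --pt "0.9 0 0 0 0"

```text
clock: 18.02
eef_pos: [530.2, 302.1, 117.3]
eef_rot: [-3.14, 0.0, 2.095]
wrist_force: [-0.1, -0.3, 0.0]
finger_gap: 89.3
finger_force: 0.0
```

Run:
```python
from h import *
s=manip.read_state(); print(s["eef_pos"],s["finger_gap"]); go(531,302.2,22,120)
c=cam("top"); P=cloud(c)
for lo,hi in((53,66),):
  q=P[(abs(P[...,0]-488)<35)&(abs(P[...,1]+157)<35)&(P[...,2]>lo)&(P[...,2]<hi)]; print(len(q),q.mean(0),cv2.minAreaRect(q[:,:2].astype(np.float32)))
```

```text
[530.20659342 302.09135877 117.30041981] 89.31023576324473
roll 0.000 dx -0.0003 dy 0.0007 dz 0.0953
401 [ 488.81237677 -154.36350813   58.21514608] ((488.9433288574219, -154.69993591308594), (43.357112884521484, 43.145240783691406), 37.63068389892578)
```

Emit:
arm_command --pt "0.9 0 0.0005 0.025 0" --pt "0.9 0 0 0.025 0" --pt "0.9 0 0 0.025 0" --pt "0.9 0 0 0.015 0" --pt "0.9 0 0 0.005 0" --pt "0.9 0 0 0 0" --pt "-1 0 0 0 0" --pt "-1 0 0 0 0" --pt "-1 0 0 0 0" --pt "-1 0 0 0 0" --pt "-1 0 0 0 0"

```text
clock: 19.45
eef_pos: [530.9, 303.0, 23.4]
eef_rot: [3.141, -0.0, 2.095]
wrist_force: [-1.3, -0.6, 4.9]
finger_gap: 63.6
finger_force: 15.0
```

Run:
```python
from h import *
s=manip.read_state(); print(s["eef_pos"],s["finger_gap"]); go(488.7,-156,130,120)
```

```text
[530.94506917 302.96509904  23.36961136] 63.62078596099099
roll 0.000 dx -0.3764 dy -0.2661 dz -0.1066
```

Emit:
arm_command --pt "-1 0 0 -0.015 0" --pt "-1 0 0 -0.03 0" --pt "-1 0 0 -0.03 0" --pt "-1 0 0 -0.03 0" --pt "-1 -0.0314 -0.0222 0 0" --pt "-1 -0.0314 -0.0222 0 0" --pt "-1 -0.0314 -0.0222 0 0" --pt "-1 -0.0314 -0.0222 0 0" --pt "-1 -0.0314 -0.0222 0 0" --pt "-1 -0.0314 -0.0222 0 0" --pt "-1 -0.0314 -0.0222 0 0" --pt "-1 -0.0314 -0.0222 0 0" --pt "-1 -0.0314 -0.0222 0 0" --pt "-1 -0.0314 -0.0222 0 0" --pt "-1 -0.0314 -0.0222 0 0" --pt "-1 -0.031 -0.0219 0 0" --pt "-1 0 0 0 0" --pt "-1 0 0 0 0"

```text
clock: 21.7
eef_pos: [488.8, -155.7, 128.4]
eef_rot: [3.141, 0.0, 2.095]
wrist_force: [-0.6, -0.3, -2.8]
finger_gap: 63.5
finger_force: 15.0
```

Run:
```python
from h import *
s=manip.read_state(); print(s["eef_pos"],s["finger_gap"],s["wrist_force"])
go(488.7,-156,41.4,120)
c=cam("scene"); cv2.imwrite("pics/s6.png",cv2.resize(c["img"][260:460,240:440],None,fx=2.5,fy=2.5))
```

```text
[ 488.83589009 -155.71549433  128.39254284] 63.52781074397594 [-0.58243735 -0.25651938 -2.78297914]
roll 0.000 dx -0.0002 dy -0.0003 dz 0.0870
```

View pics/s6.png

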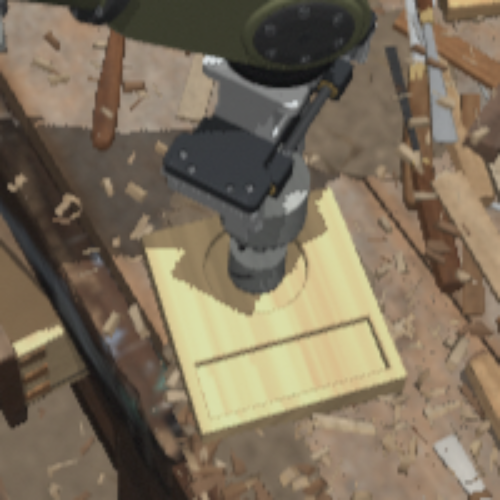

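The large saw hangs at (262,210), over the middle saw at (258,262). Lowering.

Emit:
arm_command --pt "-1 0 0 0.02 0" --pt "-1 0 0 0.015 0" --pt "-1 0 0 0.015 0" --pt "-1 0 0 0.015 0" --pt "-1 0 0 0.01 0" --pt "-1 0 0 0.007 0" --pt "-1 0 0 0.003 0" --pt "-1 0 0 0 0" --pt "-1 0 0 0 0"

```text
clock: 22.88
eef_pos: [489.0, -156.2, 43.4]
eef_rot: [3.141, 0.001, 2.095]
wrist_force: [0.7, 0.1, -2.4]
finger_gap: 63.7
finger_force: 15.0
```

Emit:
arm_command --pt "-1 0 0 0.0018 0" --pt "-1 0 0 0 0" --pt "-1 0 0 0.0005 0" --pt "-1 0 0 0 0" --pt "0.7 0 0 0 0" --pt "0.9 0 0 0 0" --pt "0.9 0 0 0 0" --pt "0.9 0 0 0 0" --pt "0.9 0 0 -0.02 0" --pt "0.3 0 0 -0.04 0" --pt "0.3 0 0 -0.04 0" --pt "0.3 0 0 -0.02 0" --pt "0.3 0 0 0 0"

```text
clock: 24.5
eef_pos: [489.3, -156.3, 161.8]
eef_rot: [3.14, 0.002, 2.095]
wrist_force: [-0.9, -0.5, 0.2]
finger_gap: 61.4
finger_force: 0.0
```

Run:
```python
from h import *
s=manip.read_state(); print(s["clock"],s["eef_pos"],s["finger_gap"])
c=cam("scene"); P=cloud(c)
q=P[(abs(P[...,0]-488)<45)&(abs(P[...,1]+157)<45)&(P[...,2]>62)&(P[...,2]<74)]; print(len(q),q.mean(0),cv2.minAreaRect(q[:,:2].astype(np.float32)))
im=cv2.imread("pics/top0.png"); T=np.load("top0.npy"); g=im.max(2)
m=np.zeros(g.shape,np.uint8); v=np.s_[325:355,265:290]; m[v]=(g[v]<110)
k,l,st,ce=cv2.connectedComponentsWithStats(m); print(st,ce)
class C(dict):pass
t=cam("top")
for i in range(1,k): print(ray(t,*ce[i],24))
q=T[330:352,250:310].reshape(-1,3); q=q[(q[:,2]>14)&(q[:,2]<30)]; print(cv2.minAreaRect(q[:,:2].astype(np.float32)), cv2.fitLine(q[:,:2].astype(np.float32),cv2.DIST_L2,0,.01,.01).ravel())
b=q[q[:,2]>21]; print("body",len(b),b.mean(0),np.median(b,0))
go(425,196,120,71)
```

```text
24.5 [ 489.34395579 -156.32972079  161.82152791] 61.43462603546887
747 [ 489.21939461 -159.27078903   67.10741732] ((489.59356689453125, -157.54006958007812), (63.44590759277344, 62.67213821411133), 57.188297271728516)
[[     0      0    640    480 307079]
 [   270    332     16      8     37]
 [   275    338      4      4     11]
 [   270    340      1      2      2]
 [   282    341      2      5      6]
 [   265    352     10      3     28]
 [   276    352     14      3     37]] [[319.51654135 239.45824039]
 [278.08108108 334.54054054]
 [276.63636364 339.54545455]
 [270.         340.5       ]
 [282.66666667 343.16666667]
 [269.17857143 353.        ]
 [283.10810811 353.13513514]]
[433.50278258 193.42933628  24.        ]
[423.98017572 196.02257283  24.        ]
[422.06143895 208.86495095  24.        ]
[417.23057173 184.17655732  24.        ]
[398.48226809 209.8576643   24.        ]
[398.47376885 182.93803436  24.        ]
((423.70098876953125, 194.54830932617188), (108.65353393554688, 23.762481689453125), 72.25151062011719) [3.0245274e-01 9.5316440e-01 4.2285767e+02 1.9107651e+02]
body 166 [424.28502235 195.89828994  23.5770191 ] [424.92962396 195.4977206   23.61209995]
roll 0.856 dx 0.3121 dy -0.1746 dz 0.0398
```

Large saw seated (top at 67 mm). Next the arbor, after checking the bench edge height near it.

Emit:
arm_command --pt "0.1 0 0 0 0.168" --pt "0.1 0 0 0 0.168" --pt "0.1 0 0 0 0.168" --pt "0.1 0 0 0 0.168" --pt "0.1 0 0 0 0.168" --pt "0.1 0.0312 -0.0175 0 0" --pt "0.1 0.0312 -0.0175 0 0" --pt "0.1 0.0312 -0.0175 0 0" --pt "0.1 0.0312 -0.0175 0 0" --pt "0.1 0.0312 -0.0175 0 0" --pt "0.1 0.0312 -0.0175 0 0" --pt "0.1 0.0312 -0.0175 0 0" --pt "0.1 0.0312 -0.0175 0.01 0" --pt "0.1 0.0312 -0.0175 0.015 0" --pt "0.1 0.0312 -0.0175 0.015 0" --pt "0.1 0 0 0 0" --pt "0.1 0 0 0 0"

```text
clock: 26.72
eef_pos: [419.3, 194.3, 120.3]
eef_rot: [-3.141, 0.001, 1.255]
wrist_force: [0.6, -0.7, -1.1]
finger_gap: 51.8
finger_force: 0.0
```

Run:
```python
from h import *
s=manip.read_state(); print(s["clock"],s["eef_pos"],s["finger_gap"])
go(424.5,196,13,72)
T=np.load("top0.npy").reshape(-1,3); q=T[(abs(T[:,1]-200)<40)]
for x in range(370,412,5): w=q[abs(q[:,0]-x)<3]; print(x,w[:,2].min().round(1) if len(w) else None,w[:,2].max().round(1) if len(w) else None)
c=cam("scene"); cv2.imwrite("pics/s7.png",cv2.resize(c["img"][180:340,160:360],None,fx=3,fy=3))
P=cloud(cam("top"));q=P[(abs(P[...,0]-488)<45)&(abs(P[...,1]+157)<45)&(P[...,2]>60)&(P[...,2]<74)]; print(len(q),q.mean(0),cv2.minAreaRect(q[:,:2].astype(np.float32)))
```

```text
26.725 [419.31208734 194.31618198 120.2532891 ] 51.77137096116361
roll -0.002 dx 0.0032 dy 0.0044 dz 0.1073
370 -7.8 2.2
375 -5.7 2.3
380 -5.2 2.9
385 -5.5 1.6
390 -9.3 1.6
395 -42.6 18.5
400 -5.2 17.4
405 -5.2 14.2
410 -5.2 24.9
903 [ 489.83771942 -155.17907299   65.38113153] ((490.1197509765625, -155.1645050048828), (63.329734802246094, 62.97406005859375), 61.58583450317383)
```

View pics/s7.png

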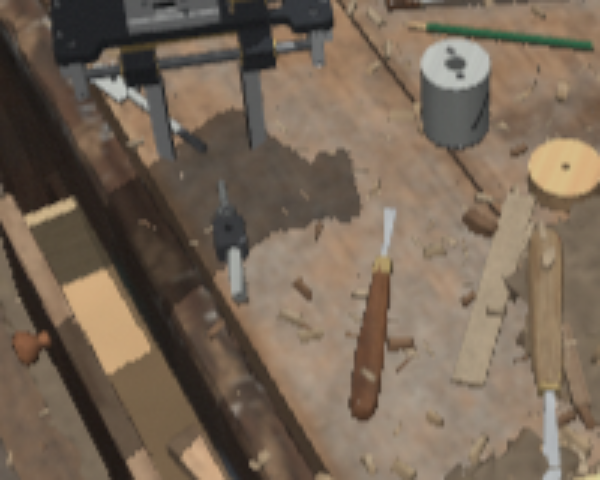

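The open fingers are above the arbor, whose body is at (230,235). The spade bit at (150,110) is clear of them. Descending.

Emit:
arm_command --pt "0.1 0.0032 0.0044 0.03 0" --pt "0.1 0 0 0.03 0" --pt "0.1 0 0 0.025 0" --pt "0.1 0 0 0.015 0" --pt "0.1 0 0 0 0" --pt "0.1 0 0 0 0" --newtons 25

```text
clock: 27.58
eef_pos: [425.2, 196.5, 21.6]
eef_rot: [3.141, -0.001, 1.255]
wrist_force: [-0.2, 0.4, -0.3]
finger_gap: 52.0
finger_force: 0.0
```

Run:
```python
from h import *
go(424.5,196,13,72)
```

```text
roll -0.002 dx -0.0007 dy -0.0005 dz 0.0086
```

Emit:
arm_command --pt "0.1 0 0 0.0086 0" --pt "0.1 0 0 0 0" --pt "-1 0 0 0 0" --pt "-1 0 0 0 0" --pt "-1 0 0 0 0" --pt "-1 0 0 0 0" --pt "-1 0 0 0 0"

```text
clock: 28.45
eef_pos: [424.6, 196.5, 12.2]
eef_rot: [3.142, -0.0, 1.255]
wrist_force: [-1.4, 0.7, 2.2]
finger_gap: 23.8
finger_force: 25.0
```

Emit:
arm_command --pt "-1 0 0 -0.015 0" --pt "-1 0 0 -0.025 0" --pt "-1 0 0 -0.03 0" --pt "-1 0 0 -0.03 0" --pt "-1 0 0 0 0" --pt "-1 0 0 0 0"

```text
clock: 29.2
eef_pos: [424.2, 196.3, 111.6]
eef_rot: [-3.141, 0.0, 1.255]
wrist_force: [-0.9, -0.3, -1.7]
finger_gap: 23.7
finger_force: 25.0
```

Run:
```python
from h import *
s=manip.read_state(); print(s["clock"],s["joints"],s["finger_gap"],s["wrist_force"])
go(468.3,-240.3,115,-13.3+0.8)
c=cam("scene"); cv2.imwrite("pics/s8.png",cv2.resize(c["img"][140:300,160:360],None,fx=3,fy=3))
```

```text
29.2 [ 3.55041994e-01  2.24617033e-01  1.85168694e+00 -4.55685627e-05
  1.06598943e+00  6.71042217e-01] 23.727649839059154 [-0.86770266 -0.2845342  -1.71426382]
roll 1.473 dx 0.1375 dy 0.4167 dz -0.0034
```

View pics/s8.png

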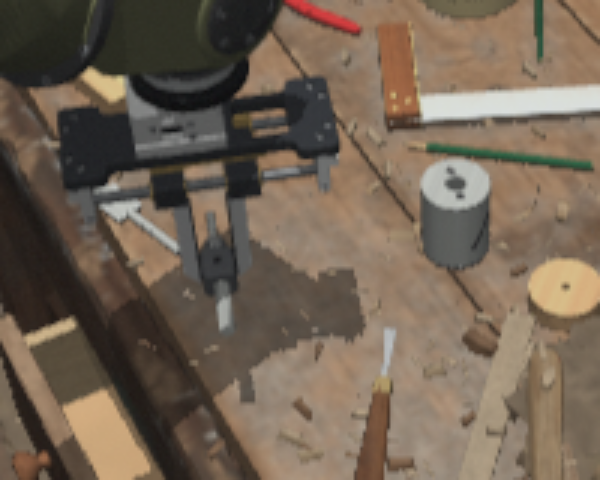

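The arbor hangs level between the fingers at (215,265). Turning and carrying it to the slot.

Emit:
arm_command --pt "-1 0 0 0 0.165" --pt "-1 0 0 0 0.165" --pt "-1 0 0 0 0.165" --pt "-1 0 0 0 0.165" --pt "-1 0 0 0 0.165" --pt "-1 0 0 0 0.165" --pt "-1 0 0 0 0.165" --pt "-1 0 0 0 0.165" --pt "-1 0 0 0 0.163" --pt "-1 0.0125 0.0378 -0.001 0" --pt "-1 0.0125 0.0378 0 0" --pt "-1 0.0125 0.0378 0 0" --pt "-1 0.0125 0.0378 0 0" --pt "-1 0.0125 0.0378 0 0" --pt "-1 0.0125 0.0378 0 0" --pt "-1 0.0125 0.0378 0 0" --pt "-1 0.0125 0.0378 0 0" --pt "-1 0.0125 0.0378 0 0" --pt "-1 0.0125 0.0378 0 0"

```text
clock: 31.62
eef_pos: [460.4, -201.1, 112.0]
eef_rot: [-3.141, 0.002, -0.228]
wrist_force: [0.7, -0.1, -1.0]
finger_gap: 23.4
finger_force: 25.0
```

Run:
```python
from h import *
go(468.3,-240.3,30.2,-13.3)
```

```text
roll 0.004 dx 0.0167 dy 0.0363 dz 0.0818
```

Emit:
arm_command --pt "-1 0.0085 0.018 0 0.004" --pt "-1 0.008 0.018 0 0" --pt "-1 0 0 0 0" --pt "-1 0 0 0 0"

```text
clock: 32.12
eef_pos: [468.7, -238.0, 113.0]
eef_rot: [-3.141, 0.0, -0.232]
wrist_force: [0.1, 0.3, -1.7]
finger_gap: 24.0
finger_force: 25.0
```

Run:
```python
from h import *
go(468.3,-240.3,30.2,-13.3)
c=cam("scene"); cv2.imwrite("pics/s9.png",cv2.resize(c["img"][260:460,240:440],None,fx=2.5,fy=2.5))
```

```text
roll 0.001 dx 0.0002 dy 0.0023 dz 0.0828
```

View pics/s9.png

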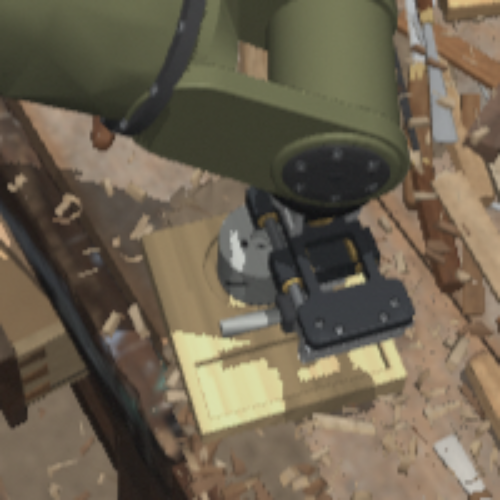

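The arbor is aligned with the slot (shank at (245,323)), and the nest at (245,265) stands undisturbed. Lowering.

Emit:
arm_command --pt "-1 0 0.002 0.02 0" --pt "-1 0 0 0.02 0" --pt "-1 0 0 0.02 0" --pt "-1 0 0 0.012 0" --pt "-1 0 0 0.006 0" --pt "-1 0 0 0.002 0" --pt "-1 0 0 0 0" --pt "-1 0 0 0 0"

```text
clock: 33.17
eef_pos: [468.5, -240.9, 33.6]
eef_rot: [3.141, -0.001, -0.232]
wrist_force: [0.6, -0.1, -1.6]
finger_gap: 23.6
finger_force: 25.0
```

Emit:
arm_command --pt "-1 0 0 0.002 0" --pt "-1 0 0 0 0" --pt "-1 0 0 0.001 0" --pt "-1 0 0 0 0" --pt "-1 0 0 0 0"

```text
clock: 33.8
eef_pos: [468.4, -240.8, 30.3]
eef_rot: [3.141, -0.0, -0.232]
wrist_force: [-0.3, 0.4, 2.2]
finger_gap: 23.7
finger_force: 25.0
```

Touching the floor (force up). Release, retreat upward, and clear the view.

Emit:
arm_command --pt "0 0 0 0 0" --pt "0 0 0 0 0" --pt "0 0 0 0 0" --pt "0 0 0 -0.02 0" --pt "0 0 0 -0.04 0" --pt "0 0 0 -0.05 0" --pt "0 0 0 -0.05 0" --pt "0 0 -0.05 0 0" --pt "0 0 -0.05 0 0" --pt "0 0 -0.05 0 0" --pt "0 0 -0.05 0 0" --pt "0 0 -0.05 0 0" --pt "0 0 -0.05 0 0" --pt "0 0 0 0 0" --pt "0 0 0 0 0"

```text
clock: 35.67
eef_pos: [537.1, 50.8, 190.0]
eef_rot: [3.141, 0.0, -0.232]
wrist_force: [-0.5, -0.5, 0.5]
finger_gap: 46.9
finger_force: 0.0
```

Run:
```python
from h import *
s=manip.read_state(); print(s["clock"],s["eef_pos"])
for n in("scene","top"):
    c=cam(n); P=cloud(c)
    b=np.array([480,-189.4]); a=np.radians(-103.3); ey=np.array([np.cos(a),np.sin(a)]); ex=np.array([ey[1],-ey[0]])
    X=(P[...,:2]-b)@ex; Y=(P[...,:2]-b)@ey
    for nm,m in(("nest",(abs(X)<45)&(abs(Y+34)<45)&(P[...,2]>61)&(P[...,2]<73)),("body",(abs(X)<68)&(abs(Y-52)<30)&(P[...,2]>38)&(P[...,2]<48))):
        q=np.c_[X[m],Y[m],P[m][:,2]]; print(n,nm,len(q),np.median(q,0).round(1),cv2.minAreaRect(q[:,:2].astype(np.float32)))
    if n=="scene": cv2.imwrite("pics/s10.png",cv2.resize(c["img"][130:450,160:440],None,fx=1.8,fy=1.8))
```

```text
35.675 [537.11771384  50.82995099 190.00799802]
scene nest 799 [ -2.2 -32.6  66.9] ((-2.4614105224609375, -33.41624069213867), (64.6158218383789, 62.97392654418945), 49.538909912109375)
scene body 232 [-0.1 53.9 41.8] ((13.842477798461914, 54.44948959350586), (82.37469482421875, 24.808063507080078), 2.2175934314727783)
top nest 894 [ -1.9 -35.4  65.4] ((-2.0415878295898438, -35.004798889160156), (62.655128479003906, 63.87053680419922), 12.472925186157227)
top body 189 [-0.4 51.1 40.8] ((-0.6219749450683594, 51.13834762573242), (49.95608901977539, 24.310222625732422), 0.8730224967002869)
```

View pics/s10.png

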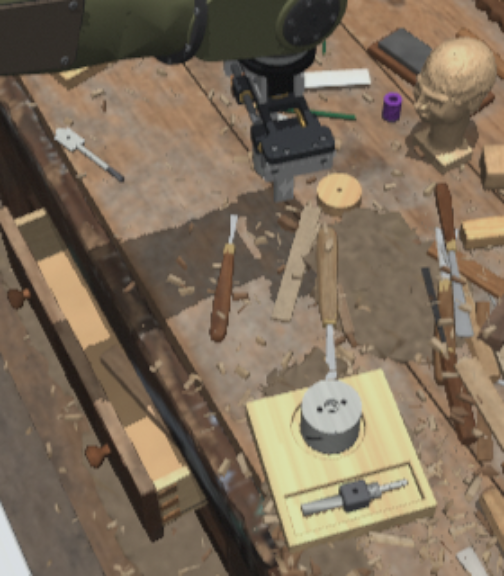

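The nest at (332,415) is upright and centred, with its top at 66 mm. The arbor at (355,495) lies flat in the slot. The spade bit and slug are untouched, and the arm is clear of everything.

```bash
python3 -c "
from cell import ticket
print(ticket.sign_off())"
```

```text
the job is handed in; nothing more can be done
None
```

I packed the kit and handed it in, but no verdict came back. My last camera check showed the three shallow saws nested and seated in the well and the arbor flat in the slot. The spade bit and slug were in place; the arm hid the deep saw in that last view, but it was in place when last seen and nothing came near it.

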